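# Close the sugar jar and put it back in the row

### The job

Screw the lid lying beside the open sugar jar onto it without cross-threading (turn it back until you feel the thread start drop, then forward), until it is fully down and hand-tight, and stand the jar on the low shelf at either end of the row of two closed jars: upright, in line with them, square to the shelf and with about the same gap, set down without dropping it. Leave the other two jars, the mug, the pencil and the clip where they are.

Things in the scene. Friction and masses are not known exactly. Their poses are not given: they have to be found in the camera images.
- jar: Open jar, loose, 0.5 to 0.8 kg: clear glass with sugar cubes, square body 66 x 66 mm, 85 mm high, flat shoulder, 37.5 mm round neck (47 mm over its thread) up to the open rim at 105 mm. Origin: centre of its underside; z up its axis, x and y square to its sides. On the crate it turns on the spot at a twist of about 0.1 N m, more if pressed down: hand-tight is about that.
- jar_mouth (a point): Centre of the open rim, 105 mm above the jar's underside, on its axis. Thread: three equal ridges round the neck, 120 deg apart. Each has a blunt start 5.2 mm below the rim, slants down CLOCKWISE (seen from above) for 84 deg at 4.4 mm per rad and ends at an upright stop bar; then a 28 deg gap to the next start. Where the starts lie differs from jar to jar, not tied to the sides, not reported.
- jar_thread (a point): Middle of the thread, on the axis, 95 mm above the jar's underside. A lid set on top of the ridges is 3 to 10 mm too high. Turned forward (clockwise) there, it runs down to the stop bars and feels tight, still over 3 mm too high. Turned backward it climbs and, within 1.9 rad, drops 9 to 10 mm into the gaps (free there for about 0.26 rad); set over a gap it drops at once. Then forward 1.2 to 1.6 rad to tight.
- lid_middle (a point): Centre of the screw lid, half-way up its 19 mm: black ribbed plastic, 56 mm across, 35 g, loose, lying open side down on the crate; z up. The skirt inside is 52 mm wide, 16 mm deep, with three lugs (5 mm long, 2.5 mm high, 41.6 mm across their inner circle) 1 mm above its lower edge, 120 deg apart, one at the lid's x axis.
- lid: The same lid; origin at the centre of its lower edge. Fully home, the lower edge is 89 mm above the jar's underside (4 mm above the shoulder), its top at 108 mm; a soft seal then gives about 0.3 mm. Tight, it stays clamped when let go and the jar can be carried by it; dropped in but not screwed forward, it lifts off.
- shelf: Low pine shelf standing fixed on the crate: board 110 mm deep (its x) and 400 mm long (its y), top 50 mm above the crate. Origin: centre of its foot, on the crate's top; y along the row, x across it pointing away from the robot. The row stands along its centre line (x = 0).
- jar_b: Closed jar of the same shape and size (108 mm high with its lid) in the row, 0.6 kg, loose, holding corks. Origin: centre of its underside. 84 mm from the other one, centre to centre: a gap of 18 mm between their bodies.
- jar_c: The other closed jar in the row, holding clothes pegs, same size, on the +y side of the first. Origin: centre of its underside.
- mug: White ceramic mug, 80 mm across, 92 mm high, loose, with a handle; origin at the centre of its underside. To be left alone.
- pencil: Wooden pencil lying flat, 175 mm long, loose; origin under its middle, x along it. To be left alone.
- clip: Teal plastic bag clip, 75 x 12 x 15 mm, lying flat, loose; origin at the centre of its underside. To be left alone.
There are look-alikes about, which are no part of the job. What is meant by the lid is not green or red, and is the smaller of those in its own colour.

How it is judged:
By the outcome, as a careful person would: the job done as asked, in the order asked, and still so for the second after the job is handed in, with the robot touching nothing.
It also fails if it takes over 72 s, if anything falls off the work surface, if the arm or the gripper's body presses on something with over 40 N, if the wrist force passes 120 N, or if a joint passes its speed limit or range.

### The arm

A 7-joint arm with a two-finger parallel gripper is mounted at the origin on the work surface. World frame = base frame: x ahead of the robot, y to its left, z up, the work surface at z = 0. Lengths are in mm, angles in degrees, forces in N, time in s.
With the tool pointing down it reaches from about 375 to 925 mm from the base axis. Payload 3.1 kg.
Tool frame: the origin (TCP) lies midway between the tips of the shut fingers; the grasp point (between the pads) lies robot.tcp_to_grasp behind it (robot.tcp_to_grasp is the distance from the TCP to the grasp point, in mm); z points along the fingers, y is the line along which they close (so a half turn about z gives the same grasp; the last joint's range is limited). The gripper opens to 85 mm and grips with 20 to 120 N. Pads are 22 mm wide; open, the fingers measure 114 mm over their backs; the gripper's body (76 mm by 85 mm) begins 54 mm behind the grasp point. The pads swing forward as they close: fully open they stand 13 mm farther back than shut.
Start: joints at [-76.708, 21.939, 2.515, 91.553, -1.026, 66.532, -2.859], TCP at [210.483, 614.98, 231.269] pointing down, gripper open.
Joint ranges: [-149.38, 149.38], [-23.57, 123.04], [-84.95, 90], [0, 143.3], [-89.99, 269.99], [3.08, 112.72], [-163.45, 163.45]. Speed limits (degrees/s): [159.86, 159.86, 180, 180, 180, 180, 180].

### API

Orientations are given as a 3x3 rotation matrix whose columns are the frame's x, y, z axes.
In Python, from station import monitor, vision, robot gives the robot as it stands.
- The arm moves only by the tool arm_command, never from a script. Its argument "steps" is one flat list of numbers, 6 for each row, row after row: the shift along the tool's x, y, z in mm, then the turn, a rotation vector about the tool's x, y, z in rad. In form: [dx, dy, dz, ax, ay, az, dx, dy, dz, ax, ay, az, ...]. A call has 1 to 10 rows; each row is the pose to reach, as a shift and turn from the pose commanded when the call began, along the tool's axes at that moment; what a row does not reach only later rows make up. A row lasts 1/12 s, in which the tool goes at most 41.7 mm and 7.16 degrees, less where a joint would pass 70% of its speed; a pose out of reach is approached as far as the arm can. A call with a gripper value outside its range is refused whole. "claw" is the opening, from 0 (shut) to 1 (fully open), set as the call begins (left out, the last holds). The fingers move at their own pace and stop on an object; "force" is the grip in N (left out, the last holds). Time passes only in rows, so rows that repeat a pose let the fingers close. It gives the time, the measured TCP pose, the force, the opening and the grip force at its end, in the units of the state.
- monitor.get_obs(): the state, without advancing time (a new reading comes with each control period).
- vision.capture(name): name is "side" or "top" or "wrist"; returns a dict with "color" (400x640x3 uint8, blue, green, red), "depth" (400x640 float32, mm along the optical axis (not along the pixel's ray), 0 where there is no reading), "fovy" (degrees; the focal length in pixels is half the picture's height over the tangent of half this angle, whatever the lens; pixels are square), "cx", "cy" (the principal point, pixels), "R" (3x3) and "t" (3): a world point X has camera coordinates R X + t. Camera axes: x right, y down, z forward; pixel columns grow to the right and rows downward; lengths in mm; the calibration is good to about 2 mm. A picture is of the moment at which its call begins.
- robot.sign_off(): hands the job in; it is judged then, once.
The state is a dict: "time_s": time; "joints": joint angles; "joint_vel": joint speeds; "effort": joint torques, N m; "ee_pos": TCP position; "tool_rot": TCP orientation; "contact_force": force on the tool from outside, world axes, zero at the start; "wrist_torque": the same for the moment, N m; "gripper_width": opening from 0.0 (shut) to 1.0 (fully open); "grip_force": force on a finger pad.
Only numpy, scipy, OpenCV 4.12 (cv2) and the standard library are available. Lean on these libraries where they do the work, as an engineer would, in place of code of your own. Each camera call takes 0.05 s, during which the arm holds its last target. There are 200 camera calls.

## Working session

There is one attempt and no reset: what is moved stays moved. The work goes in short steps, Python scripts to look and compute and a tool call to move; the robot and the scene stay as the last step left them, time stands still between calls to the robot, and variables do not carry over. Pictures are saved under pics/ and viewed, at most 10 in all, crops included, and the job is handed in when it is done.

Besides the shell and the picture viewer there is one more tool, called as name(argument=value, ...) on one line, values as JSON. arm_command: Moves the arm, as the interface text tells. Its arguments: {"type":"object","properties":{"steps":{"type":"array","items":{"type":"number"}},"claw":{"type":"number"},"force":{"type":"number"}},"required":["steps"]}

```bash
mkdir -p pics; ls; cat > h.py <<'E'
import numpy as np, cv2
from station import monitor, vision, robot
def cap(n):
    c=vision.capture(n); np.savez('%s.npz'%n,**c); return c
def ld(n): return np.load('%s.npz'%n)
def f(c): return 200/np.tan(np.radians(float(c['fovy']))/2)
def ray(c,u,v,z):
    "point on plane world z"
    d=np.array([(u-c['cx'])/f(c),(v-c['cy'])/f(c),1.]); R=c['R']; o=-R.T@c['t']; d=R.T@d
    return o+d*(z-o[2])/d[2]
def cloud(c):
    v,u=np.mgrid[:400,:640]; D=c['depth']
    P=np.stack([(u-c['cx'])/f(c)*D,(v-c['cy'])/f(c)*D,D],-1)
    return (P-c['t'])@c['R']
def proj(c,X):
    p=c['R']@np.asarray(X,float)+c['t']; return c['cx']+f(c)*p[0]/p[2], c['cy']+f(c)*p[1]/p[2]
E
python3 - <<'E'
from h import *
for n in('top','side'):
    c=cap(n); cv2.imwrite(f'pics/{n}1.png',cv2.resize(c['color'],(800,500)))
    print(n,c['fovy'],c['cx'],c['cy'],-c['R'].T@c['t'],c['R'])
print(monitor.get_obs(),robot.tcp_to_grasp)
E
```

```text
pics
top 51.86060733321982 316.6919658973737 204.47739158234657 [ 472.23074074  -68.03853898 1164.01164154] [[ 0.01453346 -0.99987229 -0.00664767]
 [-0.9975106  -0.01403969 -0.06910497]
 [ 0.06900282  0.00763545 -0.99758724]]
side 44.44369929046139 314.0815998408134 205.13883136548026 [462.53704052 768.06799918 690.79751487] [[-0.9907169  -0.13525204  0.0136716 ]
 [-0.09083566  0.5838162  -0.8067884 ]
 [ 0.10113807 -0.80054077 -0.59068229]]
{'time_s': 0.1, 'joints': array([-76.70615343,  21.98845847,   2.51054662,  91.64189468,
        -1.02755255,  66.53234754,  -2.85866116]), 'joint_vel': array([ 0.03057978, -0.1865286 ,  0.06587156, -0.2119175 ,  0.04063386,
        0.07380894, -0.13931701]), 'effort': array([ 3.21958330e-03, -4.34726751e+01,  1.02960605e+00, -2.50454092e+01,
        1.08908809e-02,  5.43704591e-03, -1.23833334e-05]), 'ee_pos': array([210.21538673, 614.14127676, 229.9843831 ]), 'tool_rot': array([[-9.46129546e-01,  3.23787560e-01, -7.06323918e-04],
       [ 3.23788318e-01,  9.46126647e-01, -2.34366802e-03],
       [-9.05786687e-05, -2.44611299e-03, -9.99997004e-01]]), 'contact_force': array([ 0.41001101, -0.18071477, -0.45908986]), 'wrist_torque': array([-0.07958019,  0.03212025,  0.03581695]), 'grip_force': 0.0, 'gripper_width': 0.9985365006415204} 18.700000000000003
```

View pics/top1.png

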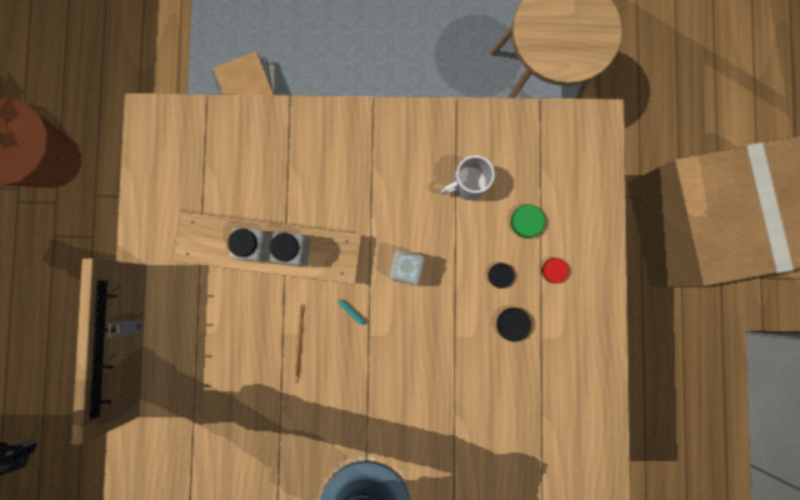

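View pics/side1.png

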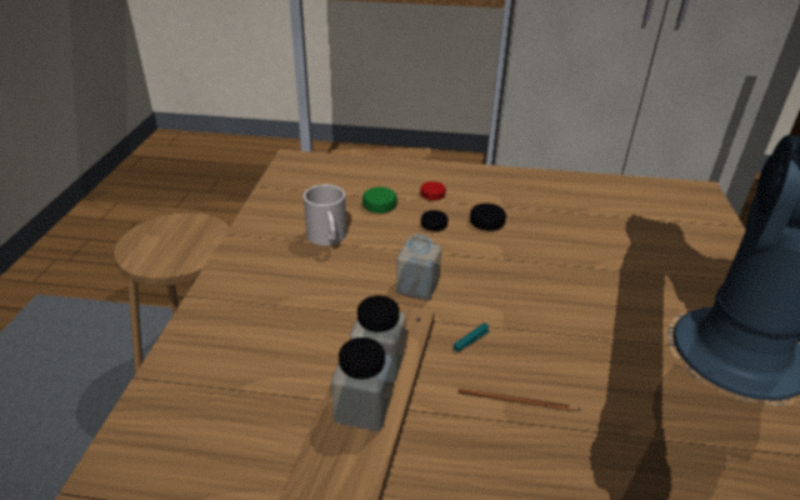

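The top picture shows the shelf with two closed jars at about (243,243) and (286,247) and the open jar at (407,267). The small black lid is at (501,275) and the larger black decoy at (514,324). The mug is at (474,175), the clip at (352,312) and the pencil at (300,343). The side view agrees with this.

```bash
python3 - <<'E'
from h import *
c=ld('top'); P=cloud(c); im=c['color']
for nm,(u,v) in dict(lid=(501,275),big=(514,324),B=(286,247),C=(243,243),clip=(352,312)).items():
    u=int(u*.8);v=int(v*.8); w=26
    sub=im[v-w:v+w,u-w:u+w].astype(int); m=(sub.max(-1)<45).astype(np.uint8)
    if nm=='clip': continue
    n,l,s,ct=cv2.connectedComponentsWithStats(m)
    k=1+np.argmin([np.hypot(*(ct[i]-w))-s[i,4]/20 for i in range(1,n)]); q=(l==k)
    zz=np.median(P[v-w:v+w,u-w:u+w][q][:,2]); uv=ct[k]+[u-w,v-w]
    print(nm,s[k],uv,'z',zz,ray(c,*uv,zz))
for nm,(u,v) in dict(shelf1=(180,232),shelf2=(340,260),lefttop=(85,350),leftobj=(125,327),crate=(400,400),jar=(407,267)).items(): print(nm,P[int(v*.8),int(u*.8)])
# shelf corners
for u,v in((180,211),(176,251),(363,235),(358,283)): print(ray(c,u*.8,v*.8,50))
a=im[140:300,120:440]; cv2.imwrite('pics/crop1.png',cv2.resize(a,(800,400),interpolation=cv2.INTER_CUBIC))
s=ld('side'); a=im=s['color'][160:360,250:410]; cv2.imwrite('pics/crop2.png',cv2.resize(a,(480,600),interpolation=cv2.INTER_CUBIC))
# jar depth crop
print(np.round(P[195:235:4,306:350:4,2]))
E
```

```text
lid [ 18  17  19  19 268] [400.72014925 220.00373134] z 19.674162732386137 [ 511.44240107 -293.29759759   19.67416273]
big [ 13  14  26  25 515] [410.68543689 259.08932039] z 25.70565718046342 [ 404.36377017 -319.46909797   25.70565718]
B [ 14  16  23  21 314] [227.79617834 197.49681529] z 158.70413013921103 [555.88063352 158.25070338 158.70413014]
C [ 16  16  21  21 260] [195.02307692 194.00769231] z 158.68221360261686 [563.36410262 239.21514874 158.6822136 ]
shelf1 [595.77581277 412.16784404  51.76411954]
shelf2 [537.85561655  61.41850064  52.31392523]
lefttop [355.8504425  509.05367166 211.39221973]
leftobj [393.30587273 486.90248174 118.03280157]
crate [230.554339   -73.01890738  -0.72181744]
jar [524.86924015 -81.94914442  82.46180894]
[640.57348596 414.87631145  50.        ]
[552.58404222 419.78263438  50.        ]
[593.25917558  12.74471767  50.        ]
[488.6699613   21.59363444  50.        ]
[[  5.   2.   1.   3.   2.   3.   5.  -2.  -2.   3.   1.]
 [ -1.   2.   3.   7.   2.   2.   1.  -1.  -1.   1.   3.]
 [  1.  -2.  -3.  85.  83.  80.  77.  78.   5.   2.   2.]
 [ -1.   2.  79.  84. 105. 104.  83.  87.  81.   2.   3.]
 [ -0.   1.  82.  86.  84.  81.  84.  87.  77.   1.  -1.]
 [ -1.   2.  85.  99.  83.  85.  86.  81.   4.  -1.   1.]
 [  2.   1.  84.  83. 106. 107.  95.  81.   0.   2.   3.]
 [  1.   1.  78.  81.  84.  84.  85.  81.   1.  -0.   5.]
 [ -3.   7.   2.   1.  -0.   0.  76.   1.   3.   0.  -1.]
 [  3.  -0.   1.   2.   4.   2.  -0.   1.   3.  -0.  -2.]]
```

View pics/crop1.png

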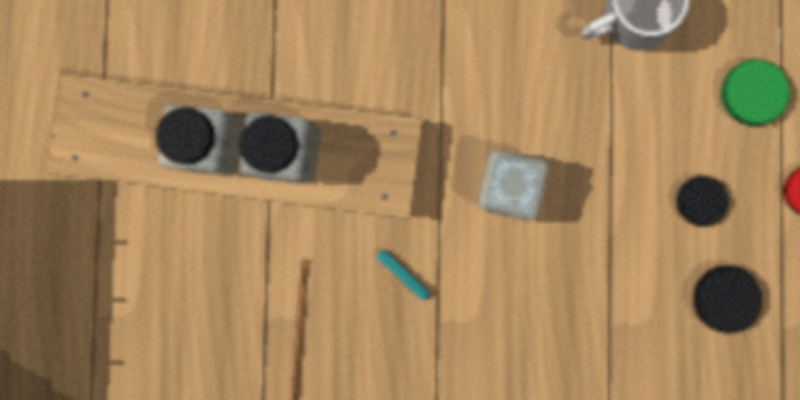

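arm_command(steps=[0, 0, -34, 0, 0, 0, 0, 0, -68, 0, 0, 0, 0, 0, -100, 0, 0, 0, -24, -32, -100, 0, 0, 0.07, -48, -63, -100, 0, 0, 0.14, -72, -95, -100, 0, 0, 0.21, -96, -127, -100, 0, 0, 0.28, -120, -158, -100, 0, 0, 0.35, -144, -190, -100, 0, 0, 0.43, -169, -222, -100, 0, 0, 0.5])

```text
time_s: 0.93
ee_pos: [298.4, 348.0, 330.6]
tool_rot: [[-0.673, 0.74, -0.001], [0.74, 0.673, -0.001], [0.0, -0.001, -1.0]]
contact_force: [0.4, -0.2, 0.2]
gripper_width: 1.003
grip_force: 0.0
```

```bash
cat >> h.py <<'E'
def goto(x,y,z,yaw=None):
    "print tool-frame shift (mm) and turn about tool z (rad); yaw=world deg of tool y"
    o=monitor.get_obs(); R=o['tool_rot']; p=o['ee_pos']
    d=R.T@(np.array([x,y,z])-p); ya=np.degrees(np.arctan2(R[1,1],R[0,1]))
    t=None if yaw is None else -np.radians((yaw-ya+180)%360-180)
    print('t',o['time_s'],'pos',p.round(1),'yaw',ya.round(2),'q7',o['joints'][6].round(1),'shift',d.round(1),'turn',t,'F',o['contact_force'].round(1),'tilt',R[:2,2].round(4))
E
python3 -c "
from h import *
goto(511,-293,200,-30)"
```

```text
t 0.9333 pos [298.4 348.  330.6] yaw 42.27 q7 -13.1 shift [-617.4 -273.7  130.9] turn 1.2613531050807723 F [ 0.4 -0.2  0.2] tilt [-0.0008 -0.0006]
```

arm_command(steps=[-36, -16, 0, 0, 0, 0.08, -72, -32, 0, 0, 0, 0.16, -108, -48, 0, 0, 0, 0.24, -144, -64, 0, 0, 0, 0.32, -180, -80, 0, 0, 0, 0.4, -216, -96, 0, 0, 0, 0.48, -252, -112, 0, 0, 0, 0.56, -288, -128, 0, 0, 0, 0.64, -324, -144, 0, 0, 0, 0.72, -360, -160, 0, 0, 0, 0.8])

```text
time_s: 1.77
ee_pos: [423.2, -25.5, 331.0]
tool_rot: [[0.063, 0.998, -0.0], [0.998, -0.063, 0.001], [0.001, -0.0, -1.0]]
contact_force: [1.3, 0.2, 0.9]
gripper_width: 1.003
grip_force: 0.0
```

```bash
python3 -c "
from h import *
goto(511,-293,200,-30)"
```

```text
t 1.7667 pos [423.2 -25.5 331. ] yaw -3.61 q7 -13.6 shift [-261.6  104.5  130.7] turn 0.4606615824280248 F [1.3 0.2 0.9] tilt [-0.0001  0.0008]
```

arm_command(steps=[-36, 14, 18, 0, 0, 0.06, -72, 28, 36, 0, 0, 0.12, -108, 43, 54, 0, 0, 0.18, -144, 57, 72, 0, 0, 0.24, -180, 72, 90, 0, 0, 0.3, -216, 86, 108, 0, 0, 0.37, -240, 98, 125, 0, 0, 0.42, -255, 104, 131, 0, 0, 0.46, -255, 104, 131, 0, 0, 0.46, -255, 104, 131, 0, 0, 0.46])

```text
time_s: 2.6
ee_pos: [511.1, -284.8, 199.2]
tool_rot: [[0.497, 0.868, -0.003], [0.868, -0.497, -0.0], [-0.002, -0.003, -1.0]]
contact_force: [-0.1, -0.2, 0.6]
gripper_width: 0.999
grip_force: 0.0
```

```bash
python3 - <<'E'
from h import *
c=cap('wrist'); cv2.imwrite('pics/w1.png',cv2.resize(c['color'],(800,500)))
print(c['fovy'],-c['R'].T@c['t'],c['R'])
goto(511.4,-293.3,0)
P=cloud(c); im=c['color']; 
m=((im.max(-1)<50)&(np.abs(P[...,2]-19)<6)).astype(np.uint8)
n,l,s,ct=cv2.connectedComponentsWithStats(m)
for i in range(1,n):
    if s[i,4]>300: print(s[i],ct[i],ray(c,*ct[i],19),cv2.minAreaRect(np.argwhere(l==i)[:,::-1].astype(np.float32)), f(c))
E
```

```text
69.36966553750247 [ 545.37004907 -227.51470037  341.91660064] [[ 0.867661   -0.49715257 -0.00192561]
 [-0.47898666 -0.83698178  0.26463802]
 [-0.13317717 -0.22869375 -0.9643459 ]]
t 2.65 pos [ 511.9 -283.6  199.9] yaw -29.71 q7 14.3 shift [ -8.7   4.7 199.9] turn None F [-0.3  0.9  0.7] tilt [-0.0013  0.0008]
[ 299  165   46   47 1677] [321.19379845 188.1431127 ] [ 515.24239735 -293.47431877   19.        ] ((321.5, 188.0), (46.0, 45.0), 90.0) 289.00010998091426
[ 226  221   60   58 1645] [256.30395137 248.59452888] [ 410.01305483 -319.70806613   19.        ] ((255.20001220703125, 249.90000915527344), (58.50212860107422, 56.60476303100586), 18.434947967529297) 289.00010998091426
```

View pics/w1.png

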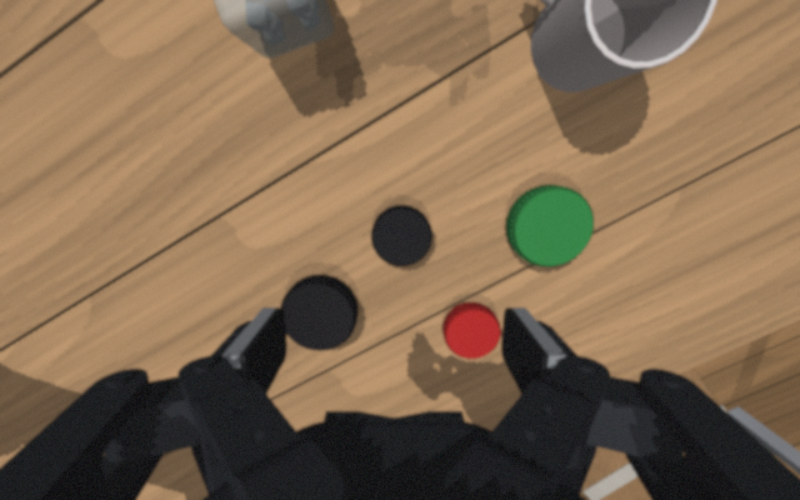

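The wrist view shows the small black lid at (401,236), between the big black lid (320,312) and the green one (550,226). The jar is at the upper edge. I'm moving down over the lid.

arm_command(steps=[-4, 3, 35, 0, 0, 0, -7.5, 6.7, 70, 0, 0, 0, -7.5, 6.7, 105, 0, 0, 0, -7.5, 6.7, 140, 0, 0, 0, -7.5, 6.7, 160, 0, 0, 0, -7.5, 6.7, 165, 0, 0, 0, -7.5, 6.7, 165, 0, 0, 0])

```text
time_s: 3.23
ee_pos: [514.2, -291.2, 34.7]
tool_rot: [[0.493, 0.87, -0.001], [0.87, -0.493, 0.003], [0.002, -0.003, -1.0]]
contact_force: [0.5, 0.7, -0.4]
gripper_width: 0.998
grip_force: 0.0
```

```bash
python3 - <<'E'
from h import *
c=cap('wrist'); cv2.imwrite('pics/w2.png',cv2.resize(c['color'],(800,500)))
goto(514,-293.5,-1)
P=cloud(c); im=c['color']; 
m=((im.max(-1)<60)&(np.abs(P[...,2]-19)<4)).astype(np.uint8)
n,l,s,ct=cv2.connectedComponentsWithStats(m)
for i in range(1,n):
    if s[i,4]>300: print(s[i],ct[i],ray(c,*ct[i],19),np.median(P[l==i],0))
o=monitor.get_obs(); print(proj(c,o['ee_pos']), proj(c,[514,-293.5,19]))
E
```

```text
t 3.2833 pos [ 515.4 -292.7   36.4] yaw -29.61 q7 23.9 shift [-1.5 -0.8 37.4] turn None F [0.1 0.  1.2] tilt [0.0015 0.0007]
[ 271  197   92   87 6233] [316.2398524  240.84245147] [ 515.51324698 -292.54965439   19.        ] [ 515.52383111 -292.53986734   19.07714972]
[213 307  37  35 433] [231.01154734 322.81062356] [ 440.07364189 -314.85168223   19.        ] [ 440.82222351 -313.74683236   19.55420311]
(np.float64(316.1984706298152), np.float64(253.8755801428159)) (np.float64(314.80376571719694), np.float64(243.3139615269769))
```

View pics/w2.png

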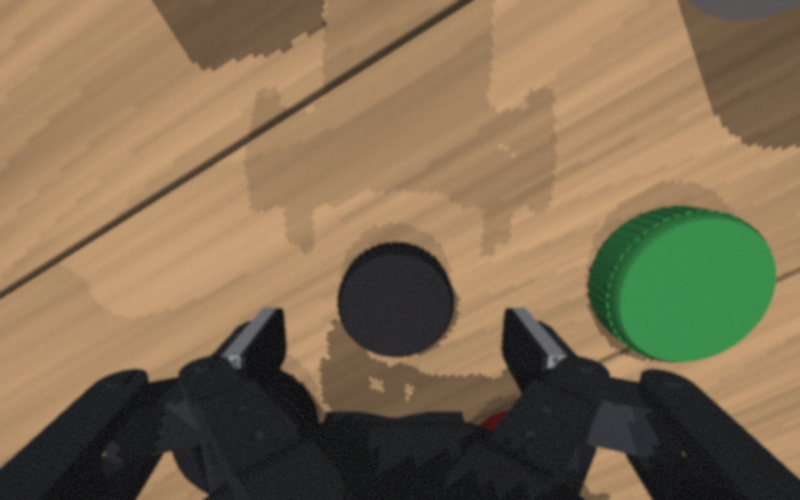

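The lid's top is at (397,300), centred between the fingers to within a millimetre. I'll go straight down and close.

arm_command(steps=[0, 0, 20, 0, 0, 0, 0, 0, 32, 0, 0, 0, 0, 0, 37, 0, 0, 0, 0, 0, 37, 0, 0, 0])

```text
time_s: 3.62
ee_pos: [514.4, -293.2, -1.7]
tool_rot: [[0.495, 0.869, -0.0], [0.869, -0.495, 0.001], [0.001, -0.001, -1.0]]
contact_force: [-0.6, -0.1, -0.5]
gripper_width: 0.998
grip_force: 0.0
```

arm_command(steps=[0, 0, 0, 0, 0, 0, 0, 0, 0, 0, 0, 0, 0, 0, 0, 0, 0, 0, 0, 0, 0, 0, 0, 0, 0, 0, 0, 0, 0, 0, 0, 0, 0, 0, 0, 0], claw=0.4, force=40)

```text
time_s: 4.12
ee_pos: [515.3, -294.7, -0.3]
tool_rot: [[0.496, 0.868, 0.002], [0.868, -0.496, -0.001], [0.0, 0.002, -1.0]]
contact_force: [-0.8, 0.6, 5.2]
gripper_width: 0.64
grip_force: 42.7
```

arm_command(steps=[0, 0, -15, 0, 0, 0, 0, 0, -50, 0, 0, 0, 10, -5, -90, 0, 0, 0, 30, -15, -125, 0, 0, 0, 55, -28, -150, 0, 0, 0, 85, -44, -175, 0, 0, 0, 106, -55, -190, 0, 0, 0, 106, -55, -190, 0, 0, 0, 106, -55, -190, 0, 0, 0])

```text
time_s: 4.87
ee_pos: [520.3, -172.4, 189.5]
tool_rot: [[0.492, 0.871, 0.002], [0.871, -0.492, 0.001], [0.002, 0.002, -1.0]]
contact_force: [-0.1, -1.0, -0.8]
gripper_width: 0.64
grip_force: 42.5
```

```bash
python3 - <<'E'
from h import *
c=cap('wrist'); cv2.imwrite('pics/w3.png',cv2.resize(c['color'],(800,500)))
goto(525,-82,185)
P=cloud(c)
print('proj',[np.round(np.array(proj(c,[525,-82,z]))*1.25) for z in(0,85,105)])
for lo,hi in((78,91),(100,111)):
    m=(P[...,2]>lo)&(P[...,2]<hi)&(np.hypot(P[...,0]-525,P[...,1]+82)<60)&(c['depth']>0)
    q=P[m][:,:2].astype(np.float32); print(m.sum(),cv2.minAreaRect(q),q.mean(0),cv2.minEnclosingCircle(q))
E
```

```text
t 4.9167 pos [ 519.1 -174.2  188.7] yaw -29.65 q7 2.4 shift [ 83.1 -40.4   3.7] turn None F [-0.  -1.1 -0.6] tilt [0.0006 0.0003]
proj [array([346., 137.]), array([330., 131.]), array([324., 129.])]
4366 ((526.232177734375, -82.48167419433594), (63.962677001953125, 64.14445495605469), 78.17534637451172) [527.9     -82.74727] ((526.2392578125, -82.47982788085938), 41.666038513183594)
734 ((527.1036376953125, -83.9969711303711), (45.00730514526367, 40.899322509765625), 42.31023025512695) [526.2222  -81.91561] ((525.9569702148438, -82.01853942871094), 23.280078887939453)
```

View pics/w3.png

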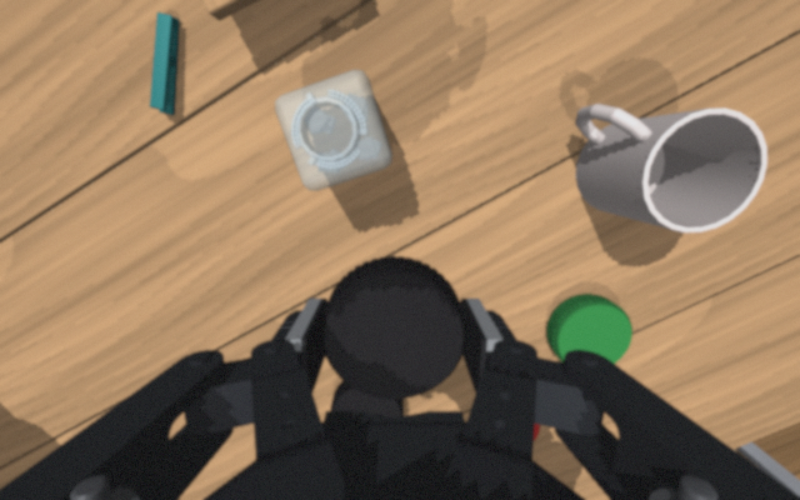

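The jar's mouth is at about (329,130) and the held lid is centred at (396,325). I'll measure where the lid sits in the grip.

```bash
python3 - <<'E'
from h import *
c=ld('wrist'); P=cloud(c); o=monitor.get_obs(); R=o['tool_rot']
L=(P-o['ee_pos'])@R; v,u=np.mgrid[:400,:640]
m=(np.hypot(u-317,v-260)<62)&(c['depth']>0)
print(np.percentile(L[m][:,2],[5,50,95]))
m&=np.abs(L[...,2]-np.median(L[m][:,2]))<3.5; m&=c['color'].max(-1)<70
m=cv2.morphologyEx(m.astype(np.uint8),cv2.MORPH_OPEN,np.ones((9,9)))>0
q=L[m][:,:2].astype(np.float32); print(m.sum(),q.mean(0),cv2.minEnclosingCircle(q),np.median(L[m][:,2]))
# top camera check of lid + jar
im=c['color'][40:170,200:330]; g=cv2.resize(im,(780,780)[:2],interpolation=cv2.INTER_CUBIC)[:600]; cv2.imwrite('pics/w3c.png',g)
t=cap('top'); T=cloud(t); w=(np.hypot(T[...,0]-o['ee_pos'][0],T[...,1]-o['ee_pos'][1])<60); print('jar top px',proj(t,[526.5,-82.7,105]), proj(t,[526.5,-82.7,85]))
goto(526.5,-82.7,118)
E
```

```text
[-21.21733387 -20.05375642 188.51080309]
9589 [3.5153325 1.0445698] ((1.6639713048934937, 1.164466381072998), 28.68965721130371) -20.21886357820814
jar top px (np.float64(325.4177380402014), np.float64(211.94847478742906)) (np.float64(325.30718050507613), np.float64(212.3368283120741))
t 4.9667 pos [ 518.3 -175.3  188.1] yaw -29.79 q7 2.4 shift [ 84.5 -38.8  70.1] turn None F [ 0.1 -1.1 -0.7] tilt [-0.0007 -0.0002]
```

View pics/w3c.png

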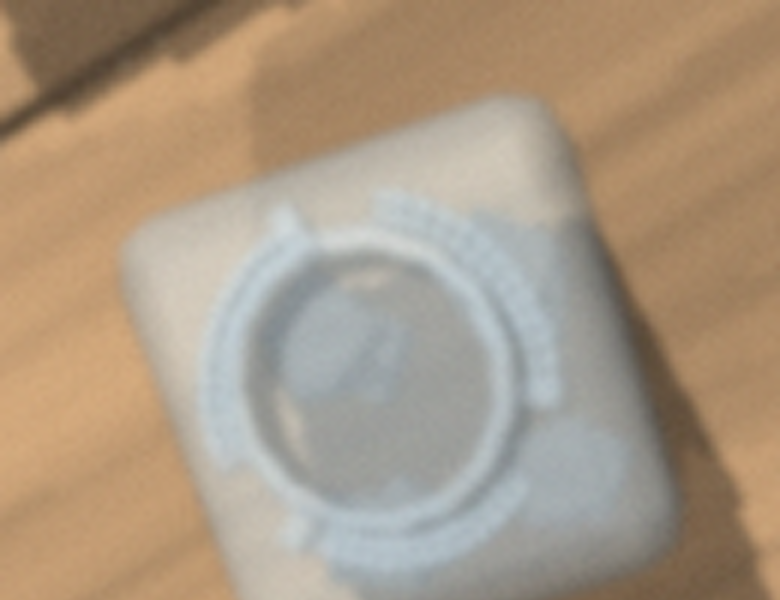

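The crop shows the three ridges and the rim, centred at about (382,378). Now I'll move over the mouth.

arm_command(steps=[20, -10, 0, 0, 0, 0, 50, -23, 10, 0, 0, 0, 75, -35, 40, 0, 0, 0, 83, -39, 65, 0, 0, 0, 83, -39, 74, 0, 0, 0, 83, -39, 74, 0, 0, 0, 83, -39, 74, 0, 0, 0])

```text
time_s: 5.55
ee_pos: [525.6, -86.6, 114.2]
tool_rot: [[0.5, 0.866, -0.001], [0.866, -0.5, -0.002], [-0.003, 0.0, -1.0]]
contact_force: [-0.2, 0.1, 0.1]
gripper_width: 0.638
grip_force: 42.5
```

```bash
python3 - <<'E'
from h import *
goto(525.7,-83.9,104)
c=cap('side'); u,v=proj(c,[526,-83,105]); u=int(u);v=int(v); cv2.imwrite('pics/s3.png',cv2.resize(c['color'][v-50:v+50,u-60:u+60],(720,600),interpolation=cv2.INTER_CUBIC))
print(proj(c,[525.7,-83.9,100]),u,v)
E
```

```text
t 5.55 pos [525.6 -86.6 114.2] yaw -30.0 q7 -3.2 shift [ 2.4 -1.2 10.2] turn None F [-0.2  0.1  0.1] tilt [-0.0014 -0.0024]
(np.float64(335.1174789788847), np.float64(192.64207519522174)) 335 190
```

View pics/s3.png

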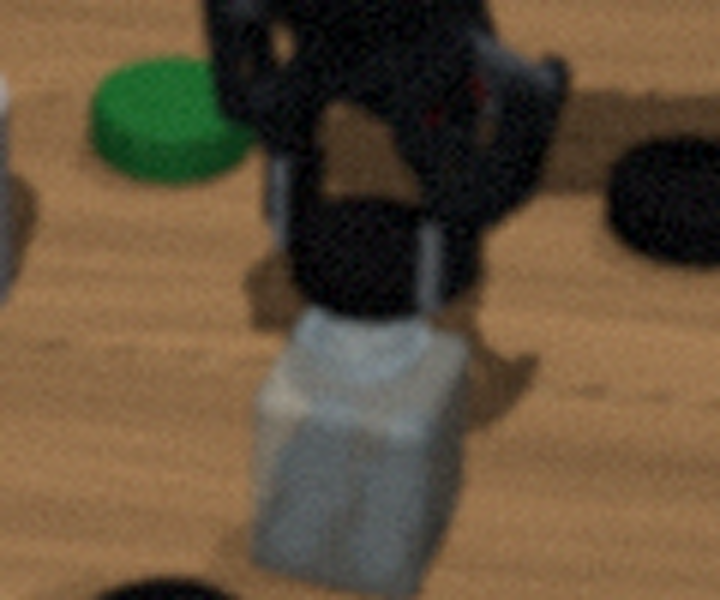

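The side view shows the held lid, centred near (383,255), just above the neck at (367,335). I'll check that against the projected positions.

```bash
python3 - <<'E'
from h import *
c=ld('side'); goto(525.7,-83.9,104)
o=monitor.get_obs(); lid=o['ee_pos']+o['tool_rot']@np.array([1.4,1.1,0])
cr=lambda X:((np.array(proj(c,X))-[275,140])*6).round()
print('lid lower',cr(lid+[0,0,1]),'lid top',cr(lid+[0,0,20]))
for z in(0,85,95,105): print(z,cr([527.3,-83.2,z]))
for z in(0,85):
  for sx,sy in((1,1),(1,-1),(-1,1),(-1,-1)):
    a=np.radians(-11.8); R=np.array([[np.cos(a),-np.sin(a)],[np.sin(a),np.cos(a)]]); p=R@[33*sx,33*sy]; print(z,sx,sy,cr([527.3+p[0],-83.2+p[1],z]))
E
```

```text
t 5.6 pos [526.6 -86.7 115.1] yaw -30.01 q7 -3.2 shift [ 2.  -2.2 11.1] turn None F [ 0.6 -0.8 -0. ] tilt [ 0.001  -0.0021]
lid lower [356. 274.] lid top [358. 228.]
0 [346. 537.]
85 [354. 351.]
95 [355. 328.]
105 [357. 305.]
0 1 1 [233. 570.]
0 1 -1 [290. 467.]
0 -1 1 [405. 611.]
0 -1 -1 [455. 505.]
85 1 1 [236. 383.]
85 1 -1 [296. 284.]
85 -1 1 [417. 423.]
85 -1 -1 [469. 320.]
```

arm_command(steps=[2.2, -1.7, 5, 0, 0, 0, 2.2, -1.7, 9, 0, 0, 0, 2.2, -1.7, 12, 0, 0, 0, 2.2, -1.7, 14, 0, 0, 0, 2.2, -1.7, 15, 0, 0, 0, 2.2, -1.7, 15, 0, 0, 0])

```text
time_s: 6.1
ee_pos: [525.9, -80.4, 99.1]
tool_rot: [[0.496, 0.868, -0.0], [0.868, -0.496, -0.0], [-0.0, -0.0, -1.0]]
contact_force: [0.5, -0.8, -0.0]
gripper_width: 0.644
grip_force: 42.5
```

arm_command(steps=[0, 0, 1, 0, 0, 0, 0, 0, 2, 0, 0, 0, 0, 0, 2, 0, 0, 0])

```text
time_s: 6.35
ee_pos: [526.1, -80.3, 97.2]
tool_rot: [[0.496, 0.868, -0.0], [0.868, -0.496, -0.0], [-0.0, -0.0, -1.0]]
contact_force: [-0.2, 0.3, -1.1]
gripper_width: 0.645
grip_force: 42.5
```

arm_command(steps=[-0.7, 1, 0, 0, 0, 0, -1.3, 1.9, 0, 0, 0, 0, -1.3, 1.9, 0, 0, 0, 0, -1.3, 1.9, 1, 0, 0, 0, -1.3, 1.9, 2, 0, 0, 0, -1.3, 1.9, 2, 0, 0, 0])

```text
time_s: 6.85
ee_pos: [527.4, -82.7, 96.4]
tool_rot: [[0.496, 0.868, -0.0], [0.868, -0.496, 0.001], [0.001, -0.001, -1.0]]
contact_force: [-1.9, 0.1, 8.1]
gripper_width: 0.645
grip_force: 43.4
```

arm_command(steps=[0, 0, 1, 0, 0, 0, 0, 0, 2, 0, 0, 0, 0, 0, 2, 0, 0, 0])

```text
time_s: 7.1
ee_pos: [527.5, -82.7, 96.0]
tool_rot: [[0.496, 0.868, -0.001], [0.868, -0.496, 0.003], [0.002, -0.002, -1.0]]
contact_force: [-6.7, 2.2, 19.1]
gripper_width: 0.651
grip_force: 44.6
```

arm_command(steps=[0, 0, -1, 0, 0, 0, 0, 0, -2, 0, 0, -0.06, 0, 0, -2, 0, 0, -0.14, 0, 0, -2, 0, 0, -0.22, 0, 0, -2, 0, 0, -0.3, 0, 0, -2, 0, 0, -0.38, 0, 0, -2, 0, 0, -0.4])

```text
time_s: 7.68
ee_pos: [528.4, -82.5, 97.2]
tool_rot: [[0.117, 0.993, 0.002], [0.993, -0.117, 0.002], [0.002, 0.002, -1.0]]
contact_force: [-3.3, 1.7, 10.5]
gripper_width: 0.641
grip_force: 43.7
```

```bash
python3 - <<'E'
from h import *
goto(527,-82.7,96); o=monitor.get_obs(); print(o['wrist_torque'])
E
```

```text
t 7.6833 pos [528.4 -82.5  97.2] yaw -6.72 q7 17.8 shift [-0.3 -1.4  1.2] turn None F [-3.3  1.7 10.5] tilt [0.0022 0.0018]
[ 0.14948788  0.61781299 -0.20350418]
```

arm_command(steps=[0, 0, 0, 0, 0, -0.08, 0, 0, 0, 0, 0, -0.16, 0, 0, 0, 0, 0, -0.24, 0, 0, 0, 0, 0, -0.32, 0, 0, 0, 0, 0, -0.4, 0, 0, 0, 0, 0, -0.4])

```text
time_s: 8.18
ee_pos: [528.8, -82.3, 97.6]
tool_rot: [[-0.28, 0.96, 0.003], [0.96, 0.28, 0.002], [0.001, 0.003, -1.0]]
contact_force: [-1.5, 1.9, 12.0]
gripper_width: 0.644
grip_force: 43.7
```

arm_command(steps=[0, 0, 0, 0, 0, -0.08, 0, 0, 0, 0, 0, -0.16, 0, 0, 0, 0, 0, -0.24, 0, 0, 0, 0, 0, -0.32, 0, 0, 0, 0, 0, -0.32])

```text
time_s: 8.6
ee_pos: [528.4, -82.5, 97.4]
tool_rot: [[-0.567, 0.824, 0.002], [0.824, 0.567, 0.002], [0.0, 0.003, -1.0]]
contact_force: [-2.3, -0.2, 11.5]
gripper_width: 0.638
grip_force: 43.7
```

```bash
python3 - <<'E'
from h import *
goto(527,-82.7,96); o=monitor.get_obs(); print(o['wrist_torque'])
c=cap('wrist'); c=cap('top'); P=cloud(c); im=c['color']
E
```

```text
t 8.6 pos [528.4 -82.5  97.4] yaw 34.53 q7 53.9 shift [ 0.7 -1.3  1.4] turn None F [-2.3 -0.2 11.5] tilt [0.0021 0.0017]
[ 0.10044482  0.74329081 -0.16625249]
```

```bash
python3 - <<'E'
from h import *
for n in('wrist','top'):
    c=ld(n);P=cloud(c)
    m=(P[...,2]>76)&(P[...,2]<90)&(np.hypot(P[...,0]-527,P[...,1]+83)<52)&(c['depth']>0)
    q=P[m][:,:2].astype(np.float32); print(n,m.sum(),cv2.minAreaRect(q))
c=ld('wrist'); cv2.imwrite('pics/w4.png',cv2.resize(c['color'],(800,500)))
E
```

```text
wrist 2541 ((520.0167236328125, -69.29939270019531), (69.20370483398438, 33.316864013671875), 34.48731994628906)
top 0 ((0.0, 0.0), (0.0, 0.0), 0.0)
```

View pics/w4.png

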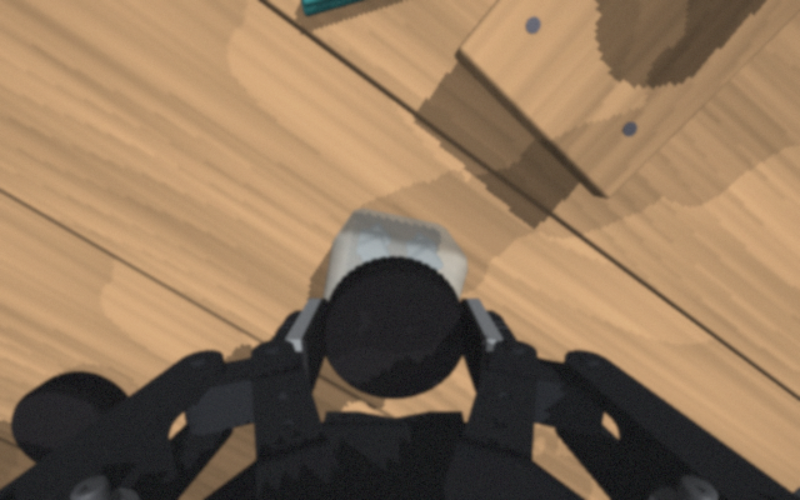

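The jar's shoulder edge, from (355,210) to (465,250), shows the jar has turned partly along with the lid. I'll press less and keep turning back.

arm_command(steps=[0, 0, -1.2, 0, 0, -0.06, 0, 0, -1.2, 0, 0, -0.12, 0, 0, -1.2, 0, 0, -0.18, 0, 0, -1.2, 0, 0, -0.24, 0, 0, -1.2, 0, 0, -0.3, 0, 0, -1.2, 0, 0, -0.3])

```text
time_s: 9.2
ee_pos: [528.0, -83.7, 97.3]
tool_rot: [[-0.784, 0.621, 0.002], [0.621, 0.784, -0.001], [-0.002, 0.001, -1.0]]
contact_force: [0.5, -0.9, 3.2]
gripper_width: 0.639
grip_force: 42.8
```

```bash
python3 - <<'E'
from h import *
goto(527,-82.7,96); o=monitor.get_obs(); print(o['wrist_torque'])
E
```

```text
t 9.2 pos [528.  -83.7  97.3] yaw 51.62 q7 69.2 shift [1.4 0.1 1.3] turn None F [ 0.5 -0.9  3.2] tilt [ 0.0023 -0.0009]
[-0.32600939 -0.08783504  0.02425662]
```

arm_command(steps=[0, 0, 1, 0, 0, 0, 0, 0, 2, 0, 0, 0, 0, 0, 2, 0, 0, 0])

```text
time_s: 9.45
ee_pos: [527.7, -83.4, 94.6]
tool_rot: [[-0.783, 0.622, 0.002], [0.622, 0.783, -0.001], [-0.002, 0.0, -1.0]]
contact_force: [0.9, -2.1, 0.6]
gripper_width: 0.644
grip_force: 42.6
```

arm_command(steps=[0, 0, 1.5, 0, 0, 0, 0, 0, 3, 0, 0, 0, 0, 0, 4.5, 0, 0, 0, 0, 0, 5.5, 0, 0, 0, 0, 0, 5.5, 0, 0, 0])

```text
time_s: 9.87
ee_pos: [527.2, -83.4, 88.9]
tool_rot: [[-0.784, 0.621, 0.0], [0.621, 0.784, -0.001], [-0.001, -0.001, -1.0]]
contact_force: [0.9, -2.9, 1.9]
gripper_width: 0.637
grip_force: 42.8
```

```bash
python3 - <<'E'
from h import *
goto(527,-82.7,88); o=monitor.get_obs(); print(o['wrist_torque'])
E
```

```text
t 9.8667 pos [527.2 -83.4  88.9] yaw 51.59 q7 69.5 shift [0.5 0.4 0.9] turn None F [ 0.9 -2.9  1.9] tilt [ 0.0001 -0.0011]
[-0.76734767 -0.02753633 -0.01185135]
```

Dropped into the gaps: the TCP went from 97.4 to 88.9 with almost no force. Next: settle it down, then turn forward.

arm_command(steps=[0, 0, 1, 0, 0, 0, 0, 0, 1.5, 0, 0, 0, 0, 0, 1.5, 0, 0, 0.06, 0, 0, 1.5, 0, 0, 0.13, 0, 0, 1.5, 0, 0, 0.2, 0, 0, 1.5, 0, 0, 0.27, 0, 0, 1.5, 0, 0, 0.34, 0, 0, 1.5, 0, 0, 0.4, 0, 0, 1.5, 0, 0, 0.4])

```text
time_s: 10.62
ee_pos: [529.3, -82.8, 88.7]
tool_rot: [[-0.479, 0.878, 0.004], [0.878, 0.479, -0.001], [-0.003, 0.003, -1.0]]
contact_force: [1.7, -3.4, 4.6]
gripper_width: 0.639
grip_force: 43.1
```

```bash
python3 - <<'E'
from h import *
goto(527,-82.7,88); o=monitor.get_obs(); print(o['wrist_torque'])
E
```

```text
t 10.6167 pos [529.3 -82.8  88.7] yaw 28.61 q7 49.2 shift [ 1.2 -2.   0.7] turn None F [ 1.7 -3.4  4.6] tilt [ 0.0043 -0.0008]
[-0.73230859 -0.31724357 -0.03112648]
```

arm_command(steps=[0, 0, 0, 0, 0, 0.07, 0, 0, 0, 0, 0, 0.14, 0, 0, 0, 0, 0, 0.21, 0, 0, 0, 0, 0, 0.28, 0, 0, 0, 0, 0, 0.35, 0, 0, 0, 0, 0, 0.4, 0, 0, 0, 0, 0, 0.4])

```text
time_s: 11.2
ee_pos: [529.7, -82.6, 88.7]
tool_rot: [[-0.1, 0.995, 0.005], [0.995, 0.1, -0.001], [-0.001, 0.005, -1.0]]
contact_force: [3.0, -1.7, 4.9]
gripper_width: 0.641
grip_force: 43.1
```

```bash
python3 - <<'E'
from h import *
goto(527,-82.7,88); o=monitor.get_obs(); print(o['wrist_torque'])
E
```

```text
t 11.2 pos [529.7 -82.6  88.7] yaw 5.73 q7 29.2 shift [ 0.2 -2.7  0.7] turn None F [ 3.  -1.7  4.9] tilt [ 0.0051 -0.0008]
[-0.69721187 -0.40610813  0.02406323]
```

arm_command(steps=[0, 0, 0, 0, 0, 0.06, 0, 0, 0, 0, 0, 0.12, 0, 0, 0, 0, 0, 0.18, 0, 0, 0, 0, 0, 0.24, 0, 0, 0, 0, 0, 0.3, 0, 0, 0, 0, 0, 0.3])

```text
time_s: 11.7
ee_pos: [529.5, -82.8, 88.7]
tool_rot: [[0.199, 0.98, 0.005], [0.98, -0.199, -0.001], [-0.0, 0.005, -1.0]]
contact_force: [1.9, -3.6, 5.1]
gripper_width: 0.641
grip_force: 43.1
```

```bash
python3 - <<'E'
from h import *
goto(527,-82.7,88); o=monitor.get_obs(); print(o['wrist_torque'])
c=cap('wrist');P=cloud(c)
m=(P[...,2]>76)&(P[...,2]<90)&(np.hypot(P[...,0]-527,P[...,1]+83)<52)&(c['depth']>0)
q=P[m][:,:2].astype(np.float32); print(m.sum(),cv2.minAreaRect(q))
E
```

```text
t 11.7 pos [529.5 -82.8  88.7] yaw -11.49 q7 14.4 shift [-0.4 -2.5  0.7] turn None F [ 1.9 -3.6  5.1] tilt [ 0.0046 -0.001 ]
[-0.65589566 -0.35964052 -0.07191558]
2238 ((530.54443359375, -62.434730529785156), (37.07954788208008, 78.14775848388672), 80.48760223388672)
```

arm_command(steps=[0, 0, 0, 0, 0, 0.06, 0, 0, 0, 0, 0, 0.12, 0, 0, 0, 0, 0, 0.18, 0, 0, 0, 0, 0, 0.2, 0, 0, 0, 0, 0, 0.2])

```text
time_s: 12.17
ee_pos: [529.2, -82.8, 88.6]
tool_rot: [[0.389, 0.921, 0.004], [0.921, -0.389, -0.001], [0.001, 0.004, -1.0]]
contact_force: [2.0, -2.4, 6.8]
gripper_width: 0.643
grip_force: 43.2
```

```bash
python3 - <<'E'
from h import *
goto(527,-82.7,88); o=monitor.get_obs(); print(o['wrist_torque'])
E
```

```text
t 12.1667 pos [529.2 -82.8  88.6] yaw -22.88 q7 4.7 shift [-0.7 -2.   0.6] turn None F [ 2.  -2.4  6.8] tilt [ 0.004  -0.0008]
[-0.64322824 -0.29433051 -0.07323105]
```

arm_command(steps=[0, 0, 0, 0, 0, 0.06, 0, 0, 0, 0, 0, 0.12, 0, 0, 0, 0, 0, 0.18, 0, 0, 0, 0, 0, 0.2, 0, 0, 0, 0, 0, 0.2])

```text
time_s: 12.58
ee_pos: [528.5, -82.2, 88.5]
tool_rot: [[0.564, 0.826, 0.002], [0.826, -0.564, 0.0], [0.002, 0.002, -1.0]]
contact_force: [-0.4, -2.4, 7.4]
gripper_width: 0.641
grip_force: 43.4
```

```bash
python3 - <<'E'
from h import *
goto(527,-82.7,88); o=monitor.get_obs(); print(o['wrist_torque'])
c=cap('wrist');P=cloud(c)
m=(P[...,2]>76)&(P[...,2]<90)&(np.hypot(P[...,0]-527,P[...,1]+83)<52)&(c['depth']>0)
q=P[m][:,:2].astype(np.float32); print(m.sum(),cv2.minAreaRect(q))
E
```

```text
t 12.5833 pos [528.5 -82.2  88.5] yaw -34.3 q7 -4.9 shift [-1.3 -1.   0.5] turn None F [-0.4 -2.4  7.4] tilt [0.0023 0.0004]
[-0.46279223 -0.03185148  0.04332849]
2297 ((543.9131469726562, -67.55550384521484), (37.19269561767578, 78.12068176269531), 53.927337646484375)
```

arm_command(steps=[0, 0, 0, 0, 0, 0.06, 0, 0, 0, 0, 0, 0.12, 0, 0, 0, 0, 0, 0.18, 0, 0, 0, 0, 0, 0.2, 0, 0, 0, 0, 0, 0.2])

```text
time_s: 13.05
ee_pos: [528.6, -81.7, 88.5]
tool_rot: [[0.716, 0.698, 0.002], [0.698, -0.716, 0.001], [0.002, 0.001, -1.0]]
contact_force: [-0.2, -0.9, 8.7]
gripper_width: 0.639
grip_force: 43.4
```

```bash
python3 - <<'E'
from h import *
goto(527,-82.7,88); o=monitor.get_obs(); print(o['wrist_torque'])
c=ld('wrist');c2=cap('wrist')
g=lambda c:cv2.resize(c['color'][130:270,220:420],(560,392),interpolation=cv2.INTER_CUBIC)[:298]
cv2.imwrite('pics/w5.png',np.vstack([g(c),g(c2)]))
E
```

```text
t 13.05 pos [528.6 -81.7  88.5] yaw -45.73 q7 -14.5 shift [-1.8 -0.4  0.5] turn None F [-0.2 -0.9  8.7] tilt [0.0022 0.001 ]
[-0.31159276  0.00953159  0.04500017]Traceback (most recent call last):
  File "<stdin>", line 5, in <module>
  File "<stdin>", line 4, in <lambda>
    return format.read_array(
           ~~~~~~~~~~~~~~~~~^
        bytes,
        ^^^^^^
    ...<2 lines>...
        max_header_size=self.max_header_size
        ^^^^^^^^^^^^^^^^^^^^^^^^^^^^^^^^^^^^
    )
    ^
    data = _read_bytes(fp, read_size, "array data")
    r = fp.read(size - len(data))
    data = self._read1(n)
    self._update_crc(data)
    ~~~~~~~~~~~~~~~~^^^^^^
    raise BadZipFile("Bad CRC-32 for file %r" % self.name)
zipfile.BadZipFile: Bad CRC-32 for file 'color.npy'
```

```bash
cat >> h.py <<'E'
from scipy.optimize import least_squares
def jaryaw(c,ctr,base=0,half=32.5):
    "fit the visible outline of the jar's shoulder with a square: x,y,yaw(mod 90)"
    P=cloud(c); D=c['depth']; z=P[...,2]-base
    r=np.hypot(P[...,0]-ctr[0],P[...,1]-ctr[1])
    m=((z>76)&(z<92)&(r<52)&(D>0)).astype(np.uint8); m=cv2.morphologyEx(m,cv2.MORPH_OPEN,np.ones((3,3)))
    low=((z<60)&(D>0)).astype(np.uint8)
    b=(m>0)&(cv2.dilate(low,np.ones((3,3)))>0)
    q=P[b][:,:2]; best=None
    for a0 in range(0,90,10):
        def res(p):
            a=p[2]; d=q-p[:2]; e=np.abs(np.c_[d@[np.cos(a),np.sin(a)],d@[-np.sin(a),np.cos(a)]])
            return np.r_[e.max(1)-half,(p[:2]-ctr)*.5]
        s=least_squares(res,[*ctr,np.radians(a0)],loss='soft_l1')
        if best is None or s.cost<best.cost: best=s
    print('outline',len(q),'fit',best.x[:2].round(1),'yaw',(np.degrees(best.x[2])%90).round(1),'cost',round(best.cost,1),'rms',np.sqrt((best.fun**2).mean()).round(2))
E
python3 - <<'E'
from h import *
o=monitor.get_obs(); c=cap('wrist'); jaryaw(c,o['ee_pos'][:2])
E
```

```text
outline 18 fit [525.5 -83. ] yaw 12.3 cost 2.9 rms 0.6
```

arm_command(steps=[0, 0, 0, 0, 0, 0.06, 0, 0, 0, 0, 0, 0.12, 0, 0, 0, 0, 0, 0.18, 0, 0, 0, 0, 0, 0.2, 0, 0, 0, 0, 0, 0.2])

```text
time_s: 13.57
ee_pos: [528.8, -81.3, 88.5]
tool_rot: [[0.84, 0.542, 0.002], [0.542, -0.84, 0.001], [0.003, 0.0, -1.0]]
contact_force: [-0.4, -0.9, 8.3]
gripper_width: 0.642
grip_force: 43.4
```

```bash
python3 - <<'E'
from h import *
o=monitor.get_obs(); c=cap('wrist'); jaryaw(c,o['ee_pos'][:2])
goto(527,-82.7,88); o=monitor.get_obs(); print(o['wrist_torque'])
E
```

```text
outline 17 fit [527.4 -80.3] yaw 88.8 cost 2.5 rms 0.56
t 13.6167 pos [528.8 -81.3  88.5] yaw -57.16 q7 -24.0 shift [-2.3  0.2  0.5] turn None F [ 0.7 -1.1  8.2] tilt [0.0025 0.0016]
[-0.21350241 -0.05223276  0.05509936]
```

arm_command(steps=[0, 0, 1.5, 0, 0, 0.06, 0, 0, 1.5, 0, 0, 0.12, 0, 0, 1.5, 0, 0, 0.18, 0, 0, 1.5, 0, 0, 0.24, 0, 0, 0, 0, 0, 0.3, 0, 0, -1, 0, 0, 0.36, 0, 0, -1, 0, 0, 0.42, 0, 0, -1, 0, 0, 0.42])

```text
time_s: 14.28
ee_pos: [527.8, -81.2, 88.6]
tool_rot: [[0.989, 0.151, 0.001], [0.151, -0.989, 0.001], [0.001, -0.001, -1.0]]
contact_force: [0.2, -1.5, 5.8]
gripper_width: 0.636
grip_force: 43.1
```

```bash
python3 - <<'E'
from h import *
o=monitor.get_obs(); c=cap('wrist'); jaryaw(c,o['ee_pos'][:2])
goto(527,-82.7,88); o=monitor.get_obs(); print(o['wrist_torque'])
E
```

```text
outline 20 fit [523.8 -80.5] yaw 69.2 cost 4.0 rms 0.72
t 14.3333 pos [527.8 -81.2  88.6] yaw -81.27 q7 -43.9 shift [-1.   1.4  0.6] turn None F [ 1.  -0.4  5.5] tilt [0.0007 0.0014]
[-0.22299469 -0.08242699 -0.16283568]
```

arm_command(steps=[0, 0, -2, 0, 0, 0, 0, 0, -5, 0, 0, 0, 0, 0, -9, 0, 0, 0, 0, 0, -15, 0, 0, 0, 0, 0, -25, 0, 0, 0, 0, 0, -25, 0, 0, 0, 0, 0, -25, 0, 0, 0], force=50)

```text
time_s: 14.92
ee_pos: [527.9, -82.5, 114.4]
tool_rot: [[0.988, 0.151, 0.002], [0.151, -0.988, 0.0], [0.002, 0.0, -1.0]]
contact_force: [-0.9, 0.3, -7.5]
gripper_width: 0.635
grip_force: 54.2
```

```bash
python3 - <<'E'
from h import *
o=monitor.get_obs(); c=cap('wrist'); jaryaw(c,o['ee_pos'][:2],base=25)
goto(527,-82.7,88); o=monitor.get_obs(); print(o['wrist_torque'])
P=cloud(c); L=(P-o['ee_pos'])@o['tool_rot']; v,u=np.mgrid[:400,:640]
m=(np.hypot(u-317,v-260)<40)&(c['depth']>0); print('lidtop',np.median(L[m][:,2]))
m=(P[...,2]>95)&(P[...,2]<118)&(np.hypot(*(P[...,:2]-o['ee_pos'][:2]).transpose(2,0,1))>29)&(np.hypot(*(P[...,:2]-o['ee_pos'][:2]).transpose(2,0,1))<50)&(v<250)
print('shoulder',np.percentile(P[m][:,2],[10,50,75,90]),m.sum())
E
```

```text
outline 29 fit [523.7 -82. ] yaw 69.9 cost 5.1 rms 0.66
t 14.9667 pos [527.4 -82.3 113.9] yaw -81.29 q7 -45.5 shift [-0.5  0.3 25.9] turn None F [ 0.6 -0.6 -7.2] tilt [0.0009 0.0004]
[ 0.03488261  0.01130737 -0.00904209]
lidtop -19.73717853208586
shoulder [100.70259092 105.86865175 107.19058012 108.08465645] 2310
```

arm_command(steps=[0, 0, 10, 0, 0, 0, 0, 0, 18, 0, 0, 0, 0, 0, 22, 0, 0, 0, 0, 0, 24, 0, 0, 0, 0, 0, 25, 0, 0, 0, 0, 0, 25.5, 0, 0, 0, 0, 0, 25.5, 0, 0, 0])

```text
time_s: 15.55
ee_pos: [526.6, -82.2, 89.3]
tool_rot: [[0.989, 0.151, -0.003], [0.151, -0.989, 0.003], [-0.002, -0.004, -1.0]]
contact_force: [-5.3, 2.7, 8.6]
gripper_width: 0.638
grip_force: 56.0
```

arm_command(steps=[0, 0, 0, 0, 0, 0, 0, 0, 0, 0, 0, 0, 0, 0, -10, 0, 0, 0, 0, 0, -25, 0, 0, 0, 0, 0, -38, 0, 0, -0.1, 0, 0, -38, 0, 0, -0.22, 0, 0, -38, 0, 0, -0.34, 0, 0, -38, 0, 0, -0.46, 0, 0, -38, 0, 0, -0.58, 0, 0, -38, 0, 0, -0.7], claw=0.85)

```text
time_s: 16.38
ee_pos: [528.0, -83.0, 127.0]
tool_rot: [[0.655, 0.756, 0.002], [0.756, -0.655, -0.001], [0.001, 0.002, -1.0]]
contact_force: [0.7, 0.9, -0.2]
gripper_width: 0.848
grip_force: 0.0
```

arm_command(steps=[0, 0, 0, 0, 0, -0.1, 0, 0, 0, 0, 0, -0.22, 0, 0, 0, 0, 0, -0.34, 0, 0, 0, 0, 0, -0.37, 0, 0, 0, 0, 0, -0.37, 0, 0, 0, 0, 0, -0.37])

```text
time_s: 16.88
ee_pos: [527.7, -83.0, 126.7]
tool_rot: [[0.344, 0.939, 0.001], [0.939, -0.344, -0.0], [0.0, 0.001, -1.0]]
contact_force: [0.2, 0.4, 0.3]
gripper_width: 0.849
grip_force: 0.0
```

```bash
python3 - <<'E'
from h import *
o=monitor.get_obs(); c=cap('wrist'); jaryaw(c,o['ee_pos'][:2])
goto(527.5,-82,88); P=cloud(c); im=c['color']
m=((im.max(-1)<70)&(np.abs(P[...,2]-108)<4)&(np.hypot(P[...,0]-527,P[...,1]+82)<40)).astype(np.uint8)
m=cv2.morphologyEx(m,cv2.MORPH_OPEN,np.ones((7,7)))
q=P[m>0][:,:2].astype(np.float32); print('lid',cv2.minEnclosingCircle(q),np.median(P[m>0][:,2]))
E
```

```text
outline 70 fit [524.6 -78.9] yaw 66.9 cost 28.0 rms 1.12
t 16.9333 pos [527.6 -82.9 126.5] yaw -20.08 q7 4.8 shift [ 0.8 -0.4 38.5] turn None F [ 0.2  0.2 -0.2] tilt [ 0.0011 -0.0003]
lid ((524.723876953125, -81.14835357666016), 28.32729148864746) 108.06284934059781
```

```bash
cat >> h.py <<'E'
def jarfit2(c,ctr,base=0,zl=85):
    "yaw of the jar from straight stretches of its shoulder outline (points taken on the plane of the shoulder)"
    P=cloud(c); D=c['depth']; z=P[...,2]-base
    r=np.hypot(P[...,0]-ctr[0],P[...,1]-ctr[1])
    m=((z>70)&(z<120)&(r<56)&(D>0)).astype(np.uint8); m=cv2.morphologyEx(m,cv2.MORPH_CLOSE,np.ones((3,3)))
    low=((z<60)&(D>0)).astype(np.uint8)
    b=(m>0)&(cv2.dilate(low,np.ones((3,3)))>0)&(z<95)
    v,u=np.nonzero(b); q=np.array([ray(c,a,w,zl+base)[:2] for a,w in zip(u,v)])-ctr
    q=q[(np.hypot(*q.T)<48)&(np.hypot(*q.T)>30)]; return q
E
python3 - <<'E'
from h import *
c=ld('wrist'); ctr=np.array([524.7,-81.1])
q=jarfit2(c,ctr); R=monitor.get_obs()['tool_rot'][:2,:2]; l=q@R
i=np.argsort(np.arctan2(l[:,0],l[:,1])); print(len(q)); print(l[i].round(0).astype(int).tolist())
a=l[(np.abs(l[:,1])<22)&(l[:,0]>25)]; k=np.polyfit(a[:,1],a[:,0],1); print('front edge',len(a),k,np.degrees(np.arctan(k[0])))
E
```

```text
173
[[0, -33], [-1, -33], [-2, -33], [-2, -33], [-3, -33], [-4, -33], [-4, -33], [-6, -33], [-7, -33], [-10, -34], [-10, -33], [-10, -34], [-11, -34], [-12, -34], [-12, -34], [-13, -34], [-14, -34], [-15, -34], [-15, -34], [-16, -34], [-17, -34], [-18, -34], [-18, -34], [-19, -34], [-20, -34], [-20, -34], [-21, -34], [-21, -34], [-22, -34], [-22, -33], [-23, -33], [-24, -33], [-24, -33], [-24, -32], [-25, -32], [-26, -32], [-26, -32], [-26, -31], [-27, -31], [-27, -30], [-27, -30], [-28, -30], [-28, -29], [-28, -28], [-28, -28], [-28, -27], [-28, -27], [-28, -26], [-31, 21], [-31, 22], [-31, 23], [-31, 23], [-31, 24], [-31, 24], [-30, 24], [-30, 25], [-29, 25], [-29, 26], [-28, 26], [-28, 26], [-28, 26], [-27, 26], [-26, 26], [-26, 27], [-25, 27], [-25, 27], [-25, 28], [-24, 28], [-23, 28], [-22, 28], [-6, 30], [3, 30], [3, 30], [4, 30], [5, 30], [6, 30], [6, 30], [7, 30], [8, 30], [8, 31], [8, 30], [9, 31], [10, 31], [10, 31], [11, 31], [12, 31], [12, 30], [13, 30], [14, 31], [14, 30], [15, 31], [15, 31], [16, 31], [17, 31], [17, 31], [19, 31], [19, 32], [19, 31], [20, 32], [21, 32]
[... 245 characters left out ...]
28], [31, -28], [30, -28], [30, -29], [29, -29], [29, -29], [29, -30], [28, -30], [27, -30], [27, -31], [27, -31], [26, -31], [25, -31], [25, -31], [24, -31], [23, -31], [23, -31], [22, -31], [21, -31], [21, -31], [20, -31], [19, -31], [19, -31], [18, -31], [17, -31], [17, -31], [16, -31], [15, -31], [15, -31], [14, -31], [13, -31], [13, -31], [12, -31], [11, -31], [10, -31], [10, -31], [10, -32], [9, -32], [8, -32], [8, -32], [7, -32], [6, -32], [6, -32], [5, -32], [4, -32], [3, -32], [3, -32], [2, -32], [1, -33], [1, -33]]Traceback (most recent call last):
  File "<stdin>", line 5, in <module>
    raise TypeError("expected non-empty vector for x")
TypeError: expected non-empty vector for x
```

The lid top is at 108.06 mm, so it is fully home, and the jar lifts with the lid. The shoulder edges show the jar's sides about 4° off the tool axes. I'll correct for that and grip again.

arm_command(steps=[0.4, -1.8, 10, 0, 0, 0.07, 0.7, -3.5, 20, 0, 0, 0.07, 0.7, -3.5, 32, 0, 0, 0.07, 0.7, -3.5, 38, 0, 0, 0.07, 0.7, -3.5, 38, 0, 0, 0.07])

```text
time_s: 17.35
ee_pos: [522.3, -80.4, 85.9]
tool_rot: [[0.406, 0.914, -0.004], [0.914, -0.406, -0.0], [-0.002, -0.004, -1.0]]
contact_force: [0.3, -0.2, -0.4]
gripper_width: 0.853
grip_force: 0.0
```

arm_command(steps=[0, 0, 0, 0, 0, 0, 0, 0, 0, 0, 0, 0, 0, 0, 0, 0, 0, 0, 0, 0, 0, 0, 0, 0, 0, 0, 0, 0, 0, 0], claw=0.4, force=60)

```text
time_s: 17.77
ee_pos: [523.7, -80.8, 88.3]
tool_rot: [[0.407, 0.913, -0.001], [0.913, -0.407, 0.0], [0.0, -0.001, -1.0]]
contact_force: [-2.7, 0.6, 3.2]
gripper_width: 0.631
grip_force: 63.4
```

```bash
python3 -c "
from h import *
goto(528,-50,270)"
```

```text
t 17.7667 pos [523.7 -80.8  88.3] yaw -24.01 q7 4.0 shift [  29.9   -8.7 -181.7] turn None F [-2.7  0.6  3.2] tilt [-0.0006  0.0004]
```

arm_command(steps=[0, 0, 1, 0, 0, 0, 0, 0, 1, 0, 0, 0.06, 0, 0, 1, 0, 0, 0.12, 0, 0, 1, 0, 0, 0.18, 0, 0, 1, 0, 0, 0.25, 0, 0, 1, 0, 0, 0.25])

```text
time_s: 18.27
ee_pos: [526.1, -81.0, 88.3]
tool_rot: [[0.622, 0.783, 0.004], [0.783, -0.622, -0.001], [0.002, 0.003, -1.0]]
contact_force: [-0.4, 0.2, 4.9]
gripper_width: 0.631
grip_force: 63.7
```

```bash
cat >> h.py <<'E'
def slopes(c,base,ee,R,zl=85):
    q=jarfit2(c,np.array(ee[:2]),base,zl); l=q@R[:2,:2]
    for s in(-1,1):
        a=l[(l[:,1]*s>24)&(np.abs(l[:,0])<20)]
        if len(a)>8:
            k=np.polyfit(a[:,0],a[:,1],1); print('side',s,len(a),'deg',np.degrees(np.arctan(k[0])).round(1),'off',k[1].round(1),'x',a[:,0].min().round(),a[:,0].max().round())
    a=l[(np.abs(l[:,1])<20)&(l[:,0]>24)]
    if len(a)>8:
        k=np.polyfit(a[:,1],a[:,0],1); print('front',len(a),'deg',-np.degrees(np.arctan(k[0])).round(1),'off',k[1].round(1))
E
python3 - <<'E'
from h import *
o=monitor.get_obs(); c=cap('wrist'); print(o['wrist_torque'],o['contact_force']); slopes(c,0,o['ee_pos'],o['tool_rot']); goto(528,-50,270)
E
```

```text
[ 0.06762356  0.20569949 -0.10419087] [-0.35619883  0.18809491  4.88979999]
side -1 24 deg -0.2 off -30.7 x 7.0 20.0
side 1 25 deg 1.5 off 30.2 x 7.0 20.0
t 18.3167 pos [526.1 -81.   88.3] yaw -38.36 q7 -8.0 shift [  25.9  -17.1 -181.7] turn None F [-0.5 -0.1  5.8] tilt [ 0.0039 -0.0006]
```

arm_command(steps=[0, 0, -5, 0, 0, 0, 0, 0, -20, 0, 0, 0, 5, -2, -45, 0, 0, -0.08, 15, -7, -70, 0, 0, -0.18, 30, -13, -90, 0, 0, -0.28, 45, -20, -105, 0, 0, -0.38, 60, -26, -112, 0, 0, -0.48, 67, -29, -112, 0, 0, -0.56, 67, -29, -112, 0, 0, -0.578, 67, -29, -112, 0, 0, -0.578])

```text
time_s: 19.15
ee_pos: [541.4, -9.7, 197.7]
tool_rot: [[0.09, 0.996, -0.003], [0.996, -0.09, -0.001], [-0.001, -0.003, -1.0]]
contact_force: [-0.3, -0.9, -6.7]
gripper_width: 0.635
grip_force: 65.6
```

arm_command(steps=[0, 0, 0, 0, 0, 0, 0, 0, 0, 0, 0, 0, 0, 0, 0, 0, 0, 0, 0, 0, 0, 0, 0, 0])

```text
time_s: 19.48
ee_pos: [542.4, -11.1, 198.6]
tool_rot: [[0.093, 0.996, -0.001], [0.996, -0.093, -0.001], [-0.001, -0.001, -1.0]]
contact_force: [0.5, -0.4, -7.3]
gripper_width: 0.632
grip_force: 65.6
```

```bash
python3 - <<'E'
from h import *
o=monitor.get_obs(); c=cap('wrist'); goto(548.3,74.5,200); P=cloud(c); im=c['color']
print('held:'); slopes(c,o['ee_pos'][2]-88.3,o['ee_pos'],o['tool_rot'])
print('neighbours:')
m=((im.max(-1)<70)&(np.abs(P[...,2]-158)<5)&(P[...,1]>100)).astype(np.uint8)
n,l,s,ct=cv2.connectedComponentsWithStats(m)
for i in range(1,n):
    if s[i,4]>200: q=P[l==i][:,:2].astype(np.float32); print('lid',s[i],cv2.minEnclosingCircle(q),np.median(P[l==i][:,2]))
for ctr in((556,158),(563,241)): jaryaw(c,np.array(ctr),base=50)
# shelf board points
m=(np.abs(P[...,2]-50)<6)&(P[...,1]>-20)&(P[...,0]>450)&(P[...,0]<680)&(P[...,1]<420)
m=cv2.morphologyEx(m.astype(np.uint8),cv2.MORPH_OPEN,np.ones((5,5)))>0
q=P[m]; print('shelf z',np.median(q[:,2]),m.sum())
for y in range(20,320,20):
    a=q[np.abs(q[:,1]-y)<3]; 
    if len(a)>5: print(y,a[:,0].min().round(1),a[:,0].max().round(1))
for x in range(500,620,15):
    a=q[np.abs(q[:,0]-x)<3]
    if len(a)>5: print('x',x,'ymin',a[:,1].min().round(1))
cv2.imwrite('pics/w6.png',cv2.resize(im,(800,500)))
E
```

```text
t 19.5333 pos [542.5 -10.9 198.7] yaw -5.31 q7 5.8 shift [85.5 -2.2 -1.4] turn None F [-0.   0.4 -6.6] tilt [-0.0005 -0.0005]
held:
side -1 25 deg 0.7 off -31.0 x 7.0 20.0
side 1 26 deg 1.5 off 30.0 x 7.0 20.0
neighbours:
outline 0 fit [556. 158.] yaw 0.0 cost 0.0 rms 0.0
outline 0 fit [563. 241.] yaw 0.0 cost 0.0 rms 0.0
shelf z 50.092360338998745 15230
20 544.5 597.7
40 489.7 599.6
60 492.5 602.5
80 494.8 604.4
100 496.7 607.2
120 498.6 608.7
140 500.5 611.6
160 503.2 517.5
x 500 ymin 27.9
x 515 ymin 26.6
x 530 ymin 25.2
x 545 ymin 22.7
x 560 ymin 21.2
x 575 ymin 20.0
x 590 ymin 18.4
x 605 ymin 58.1
```

View pics/w6.png

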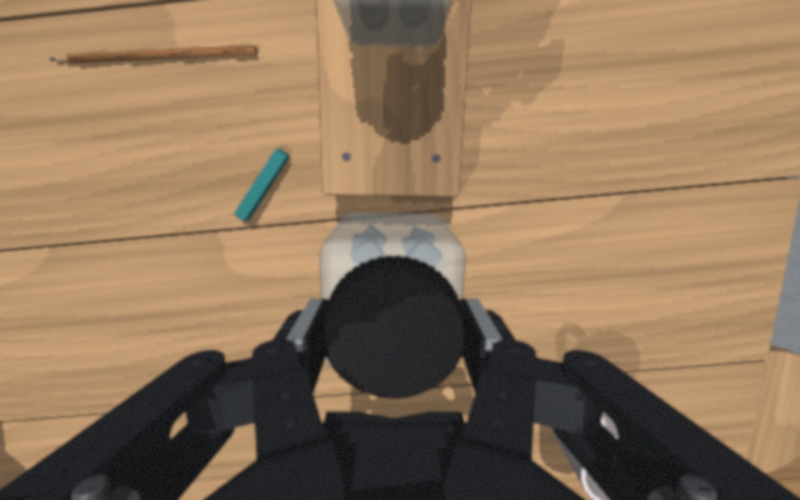

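The view looks along the shelf. Its end is at row 193, jar B's foot is at about (397,45), and the held jar is square to the board. I'll work out the place from jar B's foot.

```bash
python3 - <<'E'
from h import *
c=ld('wrist'); g=cv2.GaussianBlur(c['color'],(3,3),0).astype(float)
for u in(290,300,316,330,345):
    col=g[15:60,u-2:u+3].mean((1,2)); d=np.diff(col); print(u,(15+np.argsort(-np.abs(d))[:4]).tolist(),d[np.argsort(-np.abs(d))[:4]].round(),)
for u,v in((284,34),(316,36),(352,35)): print(ray(c,u,v,50))
for u,v in((323,194),(460,194),(318,0),(468,0),(346,157),(436,158)): print(ray(c,u/1.25,v/1.25,50).round(1))
t=ld('top') if False else cap('top')
T=cloud(t); im=t['color']
m=((im.max(-1)<60)&(np.abs(T[...,2]-158)<5)&(T[...,1]>110)).astype(np.uint8)
n,l,s,ct=cv2.connectedComponentsWithStats(m)
for i in range(1,n):
    if s[i,4]>150: q=T[l==i][:,:2].astype(np.float32); print('lid',s[i,4],cv2.minEnclosingCircle(q),ray(t,*ct[i],158))
for ctr in((556,158),(563,241)): jaryaw(t,np.array(ctr),base=50)
E
```

```text
290 [35, 34, 36, 33] [5. 5. 4. 3.]
300 [34, 35, 24, 33] [4. 4. 3. 3.]
316 [42, 41, 43, 34] [-6. -4. -4.  4.]
330 [51, 50, 52, 21] [-5. -4. -4.  3.]
345 [41, 42, 34, 35] [-4. -4.  3.  3.]
[528.85806981 134.33184528  50.        ]
[557.44329618 130.04484576  50.        ]
[589.86841934 127.83519335  50.        ]
[490.2  28.9  50. ]
[599.5  18.8  50. ]
[506.2 163.2  50. ]
[611.1 153.5  50. ]
[512.2  55.7  50. ]
[582.1  48.4  50. ]
lid 356 ((563.5784912109375, 242.69351196289062), 26.42406463623047) [563.63567759 242.18342169 158.        ]
lid 384 ((555.6154174804688, 161.01806640625), 28.162839889526367) [556.37302517 160.36982744 158.        ]
outline 27 fit [555.8 158.4] yaw 84.7 cost 21.8 rms 1.64
outline 21 fit [563.5 240.7] yaw 80.5 cost 15.1 rms 1.55
```

arm_command(steps=[15, -0.5, -16, 0, 0, 0, 35, -1, -16, 0, 0, 0, 55, -2, -16, 0, 0, 0, 70, -2.6, -16, 0, 0, 0, 76, -2.6, -16, 0, 0, 0, 76, -2.6, -16, 0, 0, 0, 76, -2.6, -16, 0, 0, 0, 76, -2.6, -16, 0, 0, 0, 76, -2.6, -16, 0, 0, 0])

```text
time_s: 20.33
ee_pos: [547.1, 63.6, 215.0]
tool_rot: [[0.094, 0.996, -0.0], [0.996, -0.094, -0.001], [-0.001, 0.0, -1.0]]
contact_force: [-0.6, 0.2, -5.2]
gripper_width: 0.633
grip_force: 66.3
```

```bash
python3 - <<'E'
from h import *
c=cap('wrist'); o=monitor.get_obs(); goto(548,76,215); P=cloud(c); im=c['color']
slopes(c,o['ee_pos'][2]-88.3,o['ee_pos'],o['tool_rot'])
m=((im.max(-1)<75)&(np.abs(P[...,2]-158)<5)&(P[...,1]>115)).astype(np.uint8)
n,l,s,ct=cv2.connectedComponentsWithStats(m)
for i in range(1,n):
    if s[i,4]>200: q=P[l==i][:,:2].astype(np.float32); print('lid',s[i],cv2.minEnclosingCircle(q),ray(c,*ct[i],158))
jaryaw(c,np.array((558,161)),base=50)
q=jarfit2(c,np.array((558,161)),50); l=q@o['tool_rot'][:2,:2]
for nm,ax,lo in(('sideL',1,-1),('sideR',1,1),('near',0,-1),('far',0,1)):
    a=l[(l[:,ax]*lo>25)&(np.abs(l[:,1-ax])<20)]
    if len(a)>8: k=np.polyfit(a[:,1-ax],a[:,ax],1); print(nm,len(a),k.round(3))
E
```

```text
t 20.3833 pos [547.1  63.9 215. ] yaw -5.38 q7 -2.9 shift [12.2 -0.2 -0. ] turn None F [ 0.1 -0.2 -6.2] tilt [-0.0001 -0.0006]
side -1 26 deg 0.4 off -30.9 x 6.0 20.0
side 1 27 deg 1.8 off 30.0 x 6.0 20.0
lid [ 275   23   86   95 6291] ((558.9481201171875, 161.20462036132812), 28.5064640045166) [559.14329752 161.56426141 158.        ]
outline 152 fit [558.8 160.3] yaw 83.3 cost 76.0 rms 1.27
sideL 63 [ 9.0000e-03 -3.0484e+01]
sideR 56 [9.0000e-03 3.1957e+01]
near 54 [-5.0000e-03 -3.2564e+01]
far 13 [-1.7000e-02  3.0081e+01]
```

arm_command(steps=[7, 1, 0, 0, 0, -0.01, 13.7, 1.9, 5, 0, 0, -0.01, 13.7, 1.9, 25, 0, 0, -0.01, 13.7, 1.9, 45, 0, 0, -0.01, 13.7, 1.9, 60, 0, 0, -0.01, 13.7, 1.9, 68, 0, 0, -0.01, 13.7, 1.9, 72, 0, 0, -0.01, 13.7, 1.9, 72, 0, 0, -0.01, 13.7, 1.9, 72, 0, 0, -0.01, 13.7, 1.9, 72, 0, 0, -0.01])

```text
time_s: 21.22
ee_pos: [551.5, 79.5, 144.1]
tool_rot: [[0.081, 0.997, 0.002], [0.997, -0.081, 0.001], [0.001, 0.002, -1.0]]
contact_force: [-0.1, 0.1, -5.6]
gripper_width: 0.632
grip_force: 66.3
```

```bash
python3 - <<'E'
from h import *
c=cap('wrist'); o=monitor.get_obs(); goto(550.4,77.3,138.3); P=cloud(c); im=c['color']
slopes(c,o['ee_pos'][2]-88.3,o['ee_pos'],o['tool_rot'])
m=((im.max(-1)<75)&(np.abs(P[...,2]-158)<4)&(P[...,1]>115)).astype(np.uint8)
n,l,s,ct=cv2.connectedComponentsWithStats(m)
for i in range(1,n):
    if s[i,4]>200: q=P[l==i][:,:2].astype(np.float32); print('lid',s[i],cv2.minEnclosingCircle(q))
E
```

```text
t 21.2667 pos [551.5  79.5 144.2] yaw -4.64 q7 0.9 shift [-2.3 -0.9  5.9] turn None F [ 0.2 -0.5 -6.4] tilt [0.0025 0.0008]
side -1 25 deg -0.0 off -30.8 x 7.0 20.0
side 1 26 deg 1.7 off 30.0 x 7.0 20.0
lid [  250    10   131   143 14431] ((559.3657836914062, 160.9359588623047), 28.463134765625)
```

arm_command(steps=[-1.2, -0.5, 0, 0, 0, 0.006, -2.2, -0.9, 1, 0, 0, 0.006, -2.2, -0.9, 2, 0, 0, 0.006, -2.2, -0.9, 3, 0, 0, 0.006, -2.2, -0.9, 4, 0, 0, 0.006, -2.2, -0.9, 4.5, 0, 0, 0.006, -2.2, -0.9, 4.5, 0, 0, 0.006, -2.2, -0.9, 4.5, 0, 0, 0.006])

```text
time_s: 21.93
ee_pos: [549.3, 77.4, 138.6]
tool_rot: [[0.087, 0.996, -0.0], [0.996, -0.087, 0.0], [0.0, -0.0, -1.0]]
contact_force: [0.1, 0.2, -4.6]
gripper_width: 0.635
grip_force: 66.6
```

arm_command(steps=[0, 0, 0.4, 0, 0, 0, 0, 0, 0.8, 0, 0, 0, 0, 0, 1.2, 0, 0, 0, 0, 0, 1.2, 0, 0, 0])

```text
time_s: 22.27
ee_pos: [549.4, 77.5, 138.5]
tool_rot: [[0.087, 0.996, -0.0], [0.996, -0.087, 0.001], [0.001, -0.001, -1.0]]
contact_force: [-3.9, 1.1, 5.3]
gripper_width: 0.628
grip_force: 67.6
```

arm_command(steps=[0, 0, -0.8, 0, 0, 0, 0, 0, -0.8, 0, 0, 0])

```text
time_s: 22.43
ee_pos: [549.3, 77.5, 138.5]
tool_rot: [[0.087, 0.996, -0.0], [0.996, -0.087, 0.001], [0.001, -0.0, -1.0]]
contact_force: [-2.1, 0.4, 2.7]
gripper_width: 0.635
grip_force: 67.2
```

arm_command(steps=[0, 0, 0, 0, 0, 0, 0, 0, 0, 0, 0, 0, 0, 0, 0, 0, 0, 0, 0, 0, -5, 0, 0, 0, 0, 0, -20, 0, 0, 0, 0, 0, -45, 0, 0, 0, 0, 0, -75, 0, 0, 0, 0, 0, -85, 0, 0, 0, 0, 0, -85, 0, 0, 0, 0, 0, -85, 0, 0, 0], claw=0.85)

```text
time_s: 23.27
ee_pos: [549.7, 77.3, 223.4]
tool_rot: [[0.087, 0.996, 0.001], [0.996, -0.087, 0.001], [0.001, 0.001, -1.0]]
contact_force: [-0.8, 0.0, -0.4]
gripper_width: 0.85
grip_force: 0.0
```

```bash
python3 - <<'E'
from h import *
c=cap('wrist'); o=monitor.get_obs(); goto(550.4,77.3,138.3); P=cloud(c); im=c['color']; R=o['tool_rot'][:2,:2]
m=((im.max(-1)<75)&(np.abs(P[...,2]-158)<4)&(P[...,1]>20)&(P[...,1]<300)).astype(np.uint8); m=cv2.morphologyEx(m,cv2.MORPH_OPEN,np.ones((7,7)))
n,l,s,ct=cv2.connectedComponentsWithStats(m)
for i in range(1,n):
    if s[i,4]>200: q=P[l==i][:,:2].astype(np.float32); print('lid',s[i],cv2.minEnclosingCircle(q),np.median(P[l==i][:,2]))
for ctr in((549.8,77.5),(559.2,161)):
    l=jarfit2(c,np.array(ctr),50)@R
    for nm,ax,lo in(('sideL',1,-1),('sideR',1,1),('near',0,-1),('far',0,1)):
        a=l[(l[:,ax]*lo>25)&(np.abs(l[:,1-ax])<20)]
        if len(a)>8: k=np.polyfit(a[:,1-ax],a[:,ax],1); print(ctr,nm,len(a),k.round(3))
t=cap('top'); T=cloud(t)
m=((t['color'].max(-1)<60)&(np.abs(T[...,2]-158)<6)&(T[...,1]>20)&(T[...,1]<300)).astype(np.uint8)
n,l,s,ct=cv2.connectedComponentsWithStats(m)
for i in range(1,n):
    if s[i,4]>100: print('top lid',s[i],ray(t,*ct[i],158))
E
```

```text
t 23.3167 pos [548.6  77.3 222.2] yaw -4.97 q7 -4.0 shift [ 0.2  1.9 83.9] turn None F [ 0.2  0.6 -0.9] tilt [-0.0011  0.    ]
lid [ 277   52   80   86 5346] ((559.1812133789062, 161.0596466064453), 28.213886260986328) 158.09166235795138
lid [ 278  178   72   70 3911] ((550.0436401367188, 76.58000183105469), 28.436906814575195) 158.09401499171602
(549.8, 77.5) sideL 46 [ 2.9000e-02 -3.2295e+01]
(549.8, 77.5) sideR 32 [1.5000e-02 3.0172e+01]
(559.2, 161) sideL 57 [ 8.0000e-03 -3.1732e+01]
(559.2, 161) sideR 56 [1.6000e-02 3.0788e+01]
(559.2, 161) near 52 [-2.9000e-02 -3.1912e+01]
(559.2, 161) far 26 [-9.0000e-03  3.0847e+01]
top lid [258 192  15  21 161] [541.73809417  64.48444102 158.        ]
```

```bash
python3 -c "
from h import *
print(robot.sign_off())"
```

```text
the job is handed in; nothing more can be done
None
```

I've screwed the lid fully down and hand-tight, stood the jar at the near (−y) end of the row on the low shelf, and handed the job in at about 23 s; its lid top is level with jar B's, it is in line and within about 1° of square, and the gap is about 19 mm (the other two stand 18 mm apart).

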